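# Find the soft corner of the levelling table and press its shim flat

## Robot

A 6-joint arm with a two-finger parallel gripper is mounted at the origin on a cart in front of the work surface, level with it; the furniture and walls round the work are solid. World frame = base frame: x ahead of the robot, y to its left, z up, the work surface at z = 0. Lengths are in mm, angles in rad, forces in N, time in s.
With the tool pointing down it reaches from about 275 to 1000 mm from the base axis. Payload 8.4 kg.
Tool frame: the origin (TCP) lies midway between the tips of the shut fingers; the grasp point (between the pads) lies 19 mm behind it; z points along the fingers, y is the direction in which the jaws open and shut (so a half turn about z gives the same grasp; the last joint's range is limited). The gripper opens to 85 mm and grips with 20 to 120 N. Pads are 22 mm wide; open, the fingers measure 114 mm over their backs; the gripper's body (76 mm by 85 mm) begins 54 mm behind the grasp point. The pads swing forward as they close: fully open they stand 13 mm farther back than shut.
Start: joints at [-1.349, 0.353, 1.633, -0, 1.155, -0.002], TCP at [138.708, -609.416, 198.381] pointing down, gripper open.
Joint ranges: [-2.63, 2.63], [-0.92, 2.1], [0.06, 2.66], [-1.3, 4.44], [0, 2.69], [-3.02, 3.02]. Speed limits (rad/s): [2.22, 2.22, 2.79, 3.14, 3.14, 3.14].

## Interface

Orientations are given as [roll, pitch, yaw] about the fixed x, y, z axes, in that order (R = Rz(yaw) Ry(pitch) Rx(roll)).
In Python, from rig import * gives the robot as it stands.
- The arm moves only by the tool play_rows, never from a script. Its argument "moves" is a list of rows, each a list of 3 entries, a list of its own where there are three numbers: the shift along the tool's x, y, z in m, then the turn, a rotation vector about the tool's x, y, z in rad, then the opening in per cent of the stroke, from 0 (shut) to 100 (fully open). In form: [[[x, y, z], [rx, ry, rz], fingers], ...]. A call has 1 to 20 rows; each row shifts and turns the commanded pose from where the row before left it, along the tool's axes as they then stand; what a row does not reach is not made up. A row lasts 1/10 s, in which the tool goes at most 50 mm and 8.59 degrees, less where a joint would pass 70% of its speed; a pose out of reach is approached as far as the arm can. A call is refused whole if a number of a shift passes 0.05 or a number of a turn 0.15, either way. A call with a gripper value outside its range is refused whole. The fingers move at their own pace and stop on an object; "squeeze" is the grip in N (left out, the last holds). Time passes only in rows, so rows that do not move let the fingers close. It gives the time, the measured TCP pose, the force and the opening at its end, in the units of the state.
- sense(): the state, without advancing time (a new reading comes with each control period).
- grab_frame(name): name is "scene" or "side" or "wrist"; returns a dict with "pixels" (480x640x3 uint8, red, green, blue), "intrinsics" (3x3 intrinsics, pixels), "R" (3x3) and "t" (3): a world point X has camera coordinates R X + t. Camera axes: x right, y down, z forward; pixel columns grow to the right and rows downward; lengths in mm; the calibration is good to about 2 mm. A picture is of the moment at which its call begins. There is no depth.
- sign_off(): hands the job in, once; it reports no verdict.
The state is a dict: "clock": time; "qpos": joint angles; "qvel": joint speeds; "joint_efforts": joint torques, N m; "eef_pos": TCP position; "tcp_rot": TCP orientation; "contact_force": force on the tool from outside, world axes, zero at the start; "wrist_torque": the same for the moment, N m; "opening": opening from 0.0 (shut) to 1.0 (fully open).
Only numpy, scipy, OpenCV 4.12 (cv2) and the standard library are available. Lean on these libraries where they do the work, as an engineer would, in place of code of your own. Each camera call takes 0.05 s, during which the arm holds its last target. There are 200 camera calls.

## Task

The agar-pouring plate rocks because the rubber pad under one of its corners has gone soft. Press the plate's corners with the fingertips to find the one that rocks, then press that corner's orange-tipped shim lever down flat so that the plate stands firm and level. Leave the other three shim levers standing so the good pads keep damping, lift nothing, and do not shift the plate, its petri dish or the things lying around it.

Things in the scene. Friction and masses are not known exactly. Their poses are not given: they have to be found in the camera images.
- base: grey metal frame of the levelling table, screwed to the bench, 228 x 126 x 6 mm; two screw lugs reach 86 mm to either side. Origin: centre of its underside, on the bench. x points away from the robot (turned 0.4 to 0.75 rad to the left), y left, z up. Far = +x, near = -x, left = +y, right = -y. Four rubber pads on it carry the plate's feet: three firm, one soft, alike to the eye
- plate: loose steel plate, 130 x 130 x 14 mm, 2 kg, level at the start, top face 38.8 mm above the bench; brass bullseye level (23 mm across, 7 high) on it 49 mm to the near side. Origin: plate centre, 24.8 mm below the top face; axes as the base. Press a corner 54 mm from the centre along x and y: under 2 to 5 N the soft one sinks 3 mm (plate rocks 0.04 rad) and springs back; firm ones sink under 1 mm
- dish: clear petri dish, 64 mm across, 16 mm high, loose in the middle of the plate; origin: centre of its underside. It stays where it is.
- pen: black marker pen lying on the bench to the right, 138 x 15 x 16 mm, along its own y; origin: centre of its underside. Bystander.
- timer: white kitchen-type lab timer, 62 x 62 x 18 mm, to the left; origin: centre of its underside. Bystander.
- tape_roll: roll of tan tape lying flat, 61 mm across, 18 mm high; origin: centre of its underside. Bystander.
- shim_far_left (a joint): hinge of the far left corner's shim lever: 0 = standing at 29 degrees (as found, up to 0.04), 0.5 = flat against its stop. Pressing it down takes 5 to 12 N at the orange pad; friction holds it where it is left. Flat, its cam bears on the plate's underside and carries that corner
- tongue_far_left (a point): middle of the orange pad (18 x 21 mm) on the far left shim lever (44 x 18 x 4 mm, reaching outward along the base's +x). Hinge line: along base y, at base x = +67, y = +48 mm, 15 mm above the bench; this point is 38 mm from it. Standing: 98 mm out from the base's centre along +x, 36 mm above the bench; flat: 105 mm out, 18 mm up
- cam_far_left: rubber-tyred cam, 13 mm across, 16 mm wide, on the inner end of the far left shim lever, under the plate's edge; not touching the plate while the lever stands. Origin: on the lever's hinge line, middle of its width
- foot_far_left: foot, 20 mm across, 11 mm high, fixed under the plate's far left corner (+40, +48 mm from the plate's centre), standing on its rubber pad; origin: same as the plate's
- shim_far_right (a joint): hinge of the far right corner's shim lever: 0 = standing at 29 degrees (as found, up to 0.04), 0.5 = flat against its stop. Pressing it down takes 5 to 12 N at the orange pad; friction holds it where it is left. Flat, its cam bears on the plate's underside and carries that corner
- tongue_far_right (a point): middle of the orange pad (18 x 21 mm) on the far right shim lever (44 x 18 x 4 mm, reaching outward along the base's +x). Hinge line: along base y, at base x = +67, y = -48 mm, 15 mm above the bench; this point is 38 mm from it. Standing: 98 mm out from the base's centre along +x, 36 mm above the bench; flat: 105 mm out, 18 mm up
- cam_far_right: rubber-tyred cam, 13 mm across, 16 mm wide, on the inner end of the far right shim lever, under the plate's edge; not touching the plate while the lever stands. Origin: on the lever's hinge line, middle of its width
- foot_far_right: foot, 20 mm across, 11 mm high, fixed under the plate's far right corner (+40, -48 mm from the plate's centre), standing on its rubber pad; origin: same as the plate's
- shim_near_left (a joint): hinge of the near left corner's shim lever: 0 = standing at 29 degrees (as found, up to 0.04), 0.5 = flat against its stop. Pressing it down takes 5 to 12 N at the orange pad; friction holds it where it is left. Flat, its cam bears on the plate's underside and carries that corner
- tongue_near_left (a point): middle of the orange pad (18 x 21 mm) on the near left shim lever (44 x 18 x 4 mm, reaching outward along the base's -x). Hinge line: along base y, at base x = -67, y = +48 mm, 15 mm above the bench; this point is 38 mm from it. Standing: 98 mm out from the base's centre along -x, 36 mm above the bench; flat: 105 mm out, 18 mm up
- cam_near_left: rubber-tyred cam, 13 mm across, 16 mm wide, on the inner end of the near left shim lever, under the plate's edge; not touching the plate while the lever stands. Origin: on the lever's hinge line, middle of its width
- foot_near_left: foot, 20 mm across, 11 mm high, fixed under the plate's near left corner (-40, +48 mm from the plate's centre), standing on its rubber pad; origin: same as the plate's
- shim_near_right (a joint): hinge of the near right corner's shim lever: 0 = standing at 29 degrees (as found, up to 0.04), 0.5 = flat against its stop. Pressing it down takes 5 to 12 N at the orange pad; friction holds it where it is left. Flat, its cam bears on the plate's underside and carries that corner
- tongue_near_right (a point): middle of the orange pad (18 x 21 mm) on the near right shim lever (44 x 18 x 4 mm, reaching outward along the base's -x). Hinge line: along base y, at base x = -67, y = -48 mm, 15 mm above the bench; this point is 38 mm from it. Standing: 98 mm out from the base's centre along -x, 36 mm above the bench; flat: 105 mm out, 18 mm up
- cam_near_right: rubber-tyred cam, 13 mm across, 16 mm wide, on the inner end of the near right shim lever, under the plate's edge; not touching the plate while the lever stands. Origin: on the lever's hinge line, middle of its width
- foot_near_right: foot, 20 mm across, 11 mm high, fixed under the plate's near right corner (-40, -48 mm from the plate's centre), standing on its rubber pad; origin: same as the plate's

How it is judged (in metres and radians):
On the way:
1. the plate was pressed at the soft corner and rocked (angle between plate's own z axis and vertical above 0.012 rad and contact force between any of the arm, the fingers and plate above 0.5 N), for 0.05 s.
At the end, for the whole second after the job is handed in: exactly one shim lever is flat (joint above 0.44) and the other three stand (below 0.2); the plate is level within 0.012 rad, at rest, and each of its four corners is carried firmly (more than 1.5 N on its foot or from its cam) (((value of joint shim_far_left above 0.44 rad and value of joint each of shim_far_right, shim_near_left, shim_near_right below 0.2 rad) or (value of joint shim_far_right above 0.44 rad and value of joint each of shim_far_left, shim_near_left, shim_near_right below 0.2 rad) or (value of joint shim_near_left above 0.44 rad and value of joint each of shim_far_left, shim_far_right, shim_near_right below 0.2 rad) or (value of joint shim_near_right above 0.44 rad and value of joint each of shim_far_left, shim_far_right, shim_near_left below 0.2 rad)) and (contact force between foot_far_left and anything else above 1.5 N or contact force between cam_far_left and plate above 1.5 N) and (contact force between foot_far_right and anything else above 1.5 N or contact force between cam_far_right and plate above 1.5 N) and (contact force between foot_near_left and anything else above 1.5 N or contact force between cam_near_left and plate above 1.5 N) and (contact force between foot_near_right and anything else above 1.5 N or contact force between cam_near_right and plate above 1.5 N) and angle between plate's own z axis and vertical below 0.012 rad and linear speed of plate below 0.01 m/s); the robot touches nothing.
It fails at once if the plate is lifted off its pads (height (world z) of plate above 0.022 m).
It fails at once if the plate is shoved more than 12 mm (distance of plate from where it was at the start of the episode above 0.012 m).
It fails at once if the petri dish is shifted or lifted more than 15 mm (distance of dish from where it was at the start of the episode above 0.015 m).
It fails at once if a thing around the table is moved more than 20 mm (distance of any of pen, timer, tape_roll from where it was at the start of the episode above 0.02 m).
It also fails if it takes over 48 s, if anything falls off the work surface, if the arm or the gripper's body presses on something with over 40 N, if the wrist force passes 120 N, or if a joint passes its speed limit or range.

## Working session

There is one attempt and no reset: what is moved stays moved. The work goes in short steps, Python scripts to look and compute and a tool call to move; the robot and the scene stay as the last step left them, time stands still between calls to the robot, and variables do not carry over. Pictures are saved under pics/ and viewed, about 8 in all and at most 12, crops included, and the job is handed in when it is done.

Besides the shell and the picture viewer there is one more tool, called after "Emit:" as name(argument=value, ...) on one line, values as JSON. play_rows: Moves the arm, as the interface text tells. Its arguments: {"type":"object","properties":{"moves":{"type":"array"},"squeeze":{"type":"number"}},"required":["moves"]}

```bash
mkdir -p pics; python3 - <<'E'
from rig import *
import cv2,numpy as np
s=sense();print(s)
ims=[]
for n in("scene","side"):
    f=grab_frame(n);np.savez(f"pics/{n}.npz",**f);cv2.imwrite(f"pics/{n}0.png",f["pixels"][:,:,::-1])
    print(n,f["intrinsics"],f["R"],f["t"])
E
```

```text
{'clock': 0.0, 'qpos': array([-1.34940703e+00,  3.53661907e-01,  1.63410390e+00,  3.95792385e-06,
        1.15518941e+00, -2.40918844e-03]), 'qvel': array([-0.00024566, -0.00011705,  0.00062446,  0.0001868 ,  0.00056166,
        0.00140407]), 'joint_efforts': array([ 9.15621313e-04, -6.05253267e+01, -3.42065871e+01,  1.96449873e-04,
        9.25532455e-03,  5.70253732e-06]), 'eef_pos': array([ 138.59524049, -608.92637082,  197.66604636]), 'tcp_rot': array([-3.14023010e+00, -6.90147015e-06,  2.23796877e-01]), 'contact_force': array([ 0.09770267, -0.07167717, -0.04120798]), 'wrist_torque': array([-0.00482163, -0.03463516, -0.00988716]), 'opening': 0.9991750571510579}
scene [[508.30605252   0.         311.23503743]
 [  0.         508.30605252 235.8568181 ]
 [  0.           0.           1.        ]] [[-0.61259357 -0.79038723 -0.00414033]
 [-0.55383786  0.43298027 -0.71119035]
 [ 0.56390845 -0.43337756 -0.7029873 ]] [ 585.75241712  214.8282085  1139.72631901]
side [[531.79253729   0.         315.30781348]
 [  0.         531.79253729 239.77437967]
 [  0.           0.           1.        ]] [[ 0.98796284 -0.15468561  0.00133573]
 [-0.08918783 -0.57664715 -0.81211058]
 [ 0.12639207  0.80221595 -0.58350203]] [-491.69716946  271.3499053   971.18257983]
```

View pics/scene0.png

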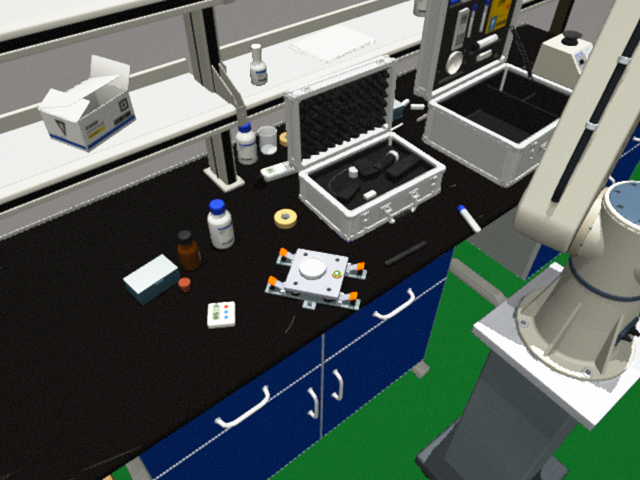

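View pics/side0.png

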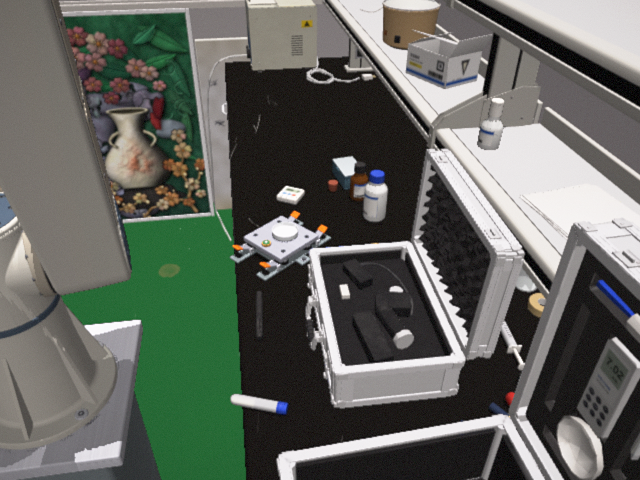

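The scene view shows orange pads near (282,252), (360,266), (273,283) and (353,298). The plate is at about (315,275), the timer at (221,314), the pen at (406,252) and the tape at (285,218). The side view shows the same pads near (295,215), (322,238), (238,252) and (265,268).

```bash
cat >h.py <<'E'
import numpy as np,cv2
def blobs(px,lo,hi,box,amin=12):
    x0,y0,x1,y1=box
    m=cv2.inRange(cv2.cvtColor(px,cv2.COLOR_RGB2HSV),lo,hi); k=np.zeros_like(m);k[y0:y1,x0:x1]=m[y0:y1,x0:x1]
    n,_,st,c=cv2.connectedComponentsWithStats(k)
    return [(c[i].round(1),st[i,4]) for i in range(1,n) if st[i,4]>=amin]
def ray(f,uv,z):
    d=f["R"].T@np.linalg.solve(f["intrinsics"],[*uv,1]); o=-f["R"].T@f["t"]
    return o+d*(z-o[2])/d[2]
def tri(f,g,a,b):
    P=[q["intrinsics"]@np.c_[q["R"],q["t"]] for q in(f,g)]
    X=cv2.triangulatePoints(P[0],P[1],np.array(a,float),np.array(b,float));return X[:3,0]/X[3,0]
E
python3 - <<'E'
from h import *
S=dict(np.load("pics/scene.npz"));D=dict(np.load("pics/side.npz"))
a=blobs(S["pixels"],(4,150,120),(20,255,255),(240,230,400,320));b=blobs(D["pixels"],(4,150,120),(20,255,255),(220,195,350,285))
for f,l in((S,a),(D,b)):
    for c,n in l: print(c,n,ray(f,c,36).round(1))
for f,l in((S,[(221,314),(406,252),(285,218)]),(D,[(291,195),(260,313)])):
    for c in l:print(ray(f,c,16).round(0))
# white dish / plate
for f,box in((S,(265,240,370,310)),(D,(230,205,330,280))):
    for c,n in blobs(f["pixels"],(0,0,215),(179,40,255),box,100):print("white",c,n,ray(f,c,50).round(1))
for p,n,box in ((S,"s",(200,200,440,340)),(D,"d",(220,170,360,310))):
    x0,y0,x1,y1=box;cv2.imwrite(f"pics/crop{n}.png",cv2.resize(p["pixels"][y0:y1,x0:x1,::-1],None,fx=3.3 if n=="s" else 4,fy=3.3 if n=="s" else 4,interpolation=cv2.INTER_CUBIC))
E
```

```text
[282.8 251.6] 55 [573.  386.7  36. ]
[360.5 265.5] 54 [418.6 264.9  36. ]
[271.5 280. ] 62 [513.8 461.7  36. ]
[353.  295.6] 60 [359.7 340.5  36. ]
[294.8 214. ] 49 [515.2 456.3  36. ]
[322.2 228. ] 56 [574.9 382.   36. ]
[236.9 247. ] 34 [361.3 334.2  36. ]
[263.8 264.2] 39 [419.4 258.6  36. ]
[516. 601.  16.]
[395. 130.  16.]
[688. 298.  16.]
[520. 586.  16.]
[400. 121.  16.]
white [314.8 272. ] 1958 [460.8 373.   50. ]
white [281.6 235.8] 1323 [469.5 344.1  50. ]
white [317.2 260.9] 293 [538.6 234.3  50. ]
```

View pics/crops.png

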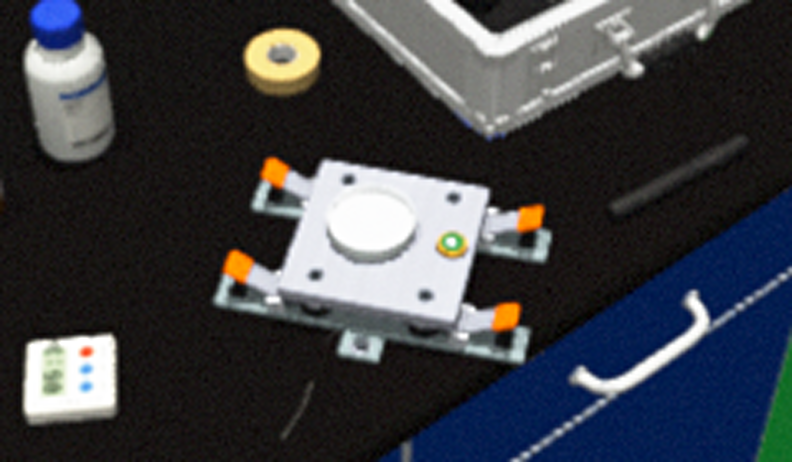

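The crop confirms all four levers standing. The bullseye is on the robot side, and the case corner lies beyond the far-right lever. From the orange pads, the base centre is about (467, 360.5) with yaw about 0.67. Next I check how far the case extends.

```bash
python3 - <<'E'
from h import *
S=dict(np.load("pics/scene.npz"));D=dict(np.load("pics/side.npz"))
print("case tri",tri(S,D,(348,221),(327,368)),tri(S,D,(301,170),(312,250)),tri(S,D,(442,165),(330,372)))
for uv in[(348,238),(445,185),(505,180),(425,140)]:print(uv,ray(S,uv,0).round(),ray(S,uv,100).round())
for uv in[(312,310),(330,400),(275,480)]:print("D",uv,ray(D,uv,0).round(),ray(D,uv,100).round())
E=np.array
c=E([467,360.5]);y=.67;ex=E([np.cos(y),np.sin(y)]);ey=E([-ex[1],ex[0]])
for n,a,b in(("FL",1,1),("FR",1,-1),("NL",-1,1),("NR",-1,-1)):print(n,(c+54*a*ex+54*b*ey).round(1),"lever",(c+103*a*ex+48*b*ey).round(1))
E
```

```text
case tri [ 593.35652208   88.38827605 -101.62088401] [596.19870411 246.30398087 138.83499211] [ 509.75933505 -121.32365388  100.06844995]
(348, 238) [536. 202.   0.] [462. 271. 100.]
(445, 185) [ 527. -171.    0.] [455. -63. 100.]
(505, 180) [ 432. -330.    0.] [ 370. -206.  100.]
(425, 140) [ 727. -298.    0.] [ 634. -176.  100.]
D (312, 310) [511. 130.  -0.] [495.  25. 100.]
D (330, 400) [ 508. -105.    0.] [ 493. -180.  100.]
D (275, 480) [ 397. -240.    0.] [ 395. -298.  100.]
FL [475.8 436.4] lever [517.9 462.1]
FR [542.9 351.7] lever [577.5 386.8]
NL [391.1 369.3] lever [356.5 334.2]
NR [458.2 284.6] lever [416.1 258.9]
```

Emit:
play_rows(moves=[[[0,0,-0.015],[0,0,-0.1115],0],[[0,0,-0.015],[0,0,-0.1115],0],[[0,0,-0.015],[0,0,-0.1115],0],[[0,0,-0.015],[0,0,-0.1115],0],[[0.0335,-0.021,0],[0,0,0],0],[[0.0335,-0.021,0],[0,0,0],0],[[0.0335,-0.021,0],[0,0,0],0],[[0.0335,-0.021,0],[0,0,0],0],[[0.0335,-0.021,0],[0,0,0],0],[[0.0335,-0.021,0],[0,0,0],0],[[0.0335,-0.021,0],[0,0,0],0],[[0.0335,-0.021,0],[0,0,0],0],[[0.0335,-0.021,0],[0,0,0],0],[[0.0335,-0.021,0],[0,0,0],0],[[0.0335,-0.021,0],[0,0,0],0],[[0.0335,-0.021,0],[0,0,0],0],[[0,0,0],[0,0,0],0]])

```text
clock: 1.8
eef_pos: [298.1, -158.6, 258.2]
tcp_rot: [-3.141, -0.001, 0.675]
contact_force: [-0.5, -0.9, -0.9]
opening: 0.002
```

Emit:
play_rows(moves=[[[0.0334,-0.0207,0],[0,0,0],0],[[0.0334,-0.0207,0],[0,0,0],0],[[0.0334,-0.0207,0],[0,0,0],0],[[0.0334,-0.0207,0],[0,0,0],0],[[0.0334,-0.0207,0],[0,0,0],0],[[0.0334,-0.0207,0],[0,0,0],0],[[0.0334,-0.0207,0],[0,0,0],0],[[0.0334,-0.0207,0],[0,0,0],0],[[0.0334,-0.0207,0],[0,0,0],0],[[0.0334,-0.0207,0],[0,0,0],0],[[0.0334,-0.0207,0],[0,0,0],0],[[0.0334,-0.0207,0],[0,0,0],0],[[0,0,0.04],[0,0,0],0],[[0,0,0.04],[0,0,0],0],[[0,0,0.04],[0,0,0],0],[[0,0,0.04],[0,0,0],0],[[0,0,0.02],[0,0,0],0],[[0,0,0],[0,0,0],0]])

```text
clock: 3.6
eef_pos: [455.6, 279.2, 75.2]
tcp_rot: [-3.141, 0.006, 0.669]
contact_force: [-0.4, -0.1, -0.3]
opening: 0.002
```

```bash
python3 - <<'E'
from rig import *
import cv2
print(sense()["eef_pos"],sense()["contact_force"])
f=grab_frame("wrist");a=f["pixels"];s=grab_frame("scene")["pixels"][200:340,220:407]
cv2.imwrite("pics/w1.png",cv2.hconcat([cv2.resize(a,(400,300)),cv2.resize(s,(400,300))])[:,:,::-1])
E
```

```text
[455.58764812 279.20297364  75.18437066] [-0.43696785 -0.13886521 -0.27553873]
```

View pics/w1.png

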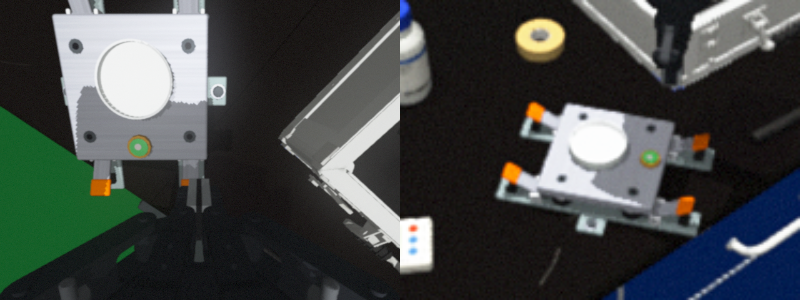

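The wrist view shows the fingers at about (195,185), just short of the plate's near-right corner. I'll check the numbers by projecting the TCP and the target corner.

```bash
python3 - <<'E'
from rig import *
from h import *
def pr(f,X):
    p=f["intrinsics"]@(f["R"]@np.array(X)+f["t"]);return (p[:2]/p[2]).round(1)
s=sense();f=grab_frame("wrist");g=grab_frame("scene")
for X in([*s["eef_pos"]],[458.2,284.6,38.8]):print(pr(f,X),pr(g,X))
# plate top outline check: dish etc from wrist
for lo,hi,z,b in(((4,150,60),(20,255,255),36,(100,200,340,330)),((40,80,60),(85,255,255),46,(190,200,250,260))):
    for c,n in blobs(f["pixels"],lo,hi,b,20):print(c,n,ray(f,c,z).round(1))
for c in[(76*1.6,46*1.6),(189*1.6,45*1.6),(89*1.6,136*1.6),(191*1.6,136*1.6)]:print("bolt",ray(f,c,38.8).round(1))
E
```

```text
[319.3 273.3] [345.8 247.1]
[314.7 244.3] [343.8 259. ]
[229.5 231.5] 139 [430.9 331.3  36. ]
[163.1 301.4] 819 [362.9 338.6  36. ]
[295.4 292.9] 100 [422.8 273.   36. ]
[223.5 238.6] 535 [428.9 331.5  46. ]
bolt [470.1 428.3  38.8]
bolt [532.1 351.3  38.8]
bolt [406.2 378.2  38.8]
bolt [468.3 299.7  38.8]
```

Emit:
play_rows(moves=[[[0.007,-0.003,0],[0,0,0],0],[[0,0,0.02],[0,0,0],0],[[0,0,0.013],[0,0,0],0],[[0,0,0.001],[0,0,0],0],[[0,0,0],[0,0,0],0]])

```text
clock: 4.3
eef_pos: [460.9, 288.0, 44.4]
tcp_rot: [-3.142, 0.001, 0.67]
contact_force: [0.3, 1.0, 1.3]
opening: -0.002
```

Emit:
play_rows(moves=[[[0,0,0.001],[0,0,0],0],[[0,0,0.001],[0,0,0],0],[[0,0,0],[0,0,0],0]])

```text
clock: 4.6
eef_pos: [461.2, 288.1, 42.7]
tcp_rot: [3.142, -0.0, 0.67]
contact_force: [0.6, 0.5, -0.4]
opening: 0.0
```

Emit:
play_rows(moves=[[[0,0,0.002],[0,0,0],0],[[0,0,0.001],[0,0,0],0],[[0,0,0.001],[0,0,0],0],[[0,0,0],[0,0,0],0]])

```text
clock: 5.0
eef_pos: [460.9, 287.9, 38.2]
tcp_rot: [-3.142, 0.0, 0.67]
contact_force: [-0.1, -0.4, -1.0]
opening: 0.001
```

Emit:
play_rows(moves=[[[0,0,0.001],[0,0,0],0],[[0,0,0],[0,0,0],0]])

```text
clock: 5.2
eef_pos: [460.9, 288.0, 37.3]
tcp_rot: [-3.142, 0.0, 0.67]
contact_force: [0.7, 0.3, 0.6]
opening: -0.006
```

Emit:
play_rows(moves=[[[0,0,0.001],[0,0,0],0],[[0,0,0],[0,0,0],0]])

```text
clock: 5.4
eef_pos: [461.0, 287.9, 36.3]
tcp_rot: [-3.142, 0.0, 0.67]
contact_force: [0.8, -0.1, -0.7]
opening: -0.003
```

Emit:
play_rows(moves=[[[0,0,0.001],[0,0,0],0],[[0,0,0],[0,0,0],0],[[0,0,0],[0,0,0],0]])

```text
clock: 5.7
eef_pos: [461.0, 288.0, 35.4]
tcp_rot: [-3.142, 0.0, 0.67]
contact_force: [-0.2, -0.1, 0.3]
opening: 0.001
```

```bash
python3 - <<'E'
from rig import *
import cv2,numpy as np
F=[]
for i in range(4):
    f=grab_frame("side");F.append(sense()["contact_force"])
print(sense()["eef_pos"],np.mean(F,0))
w=grab_frame("wrist")["pixels"]
cv2.imwrite("pics/w2.png",cv2.hconcat([cv2.resize(w,(400,300)),cv2.resize(f["pixels"][185:290,220:360],(400,300))])[:,:,::-1])
# plate motion vs first picture (side)
o=np.load("pics/side.npz")["pixels"];d=cv2.absdiff(o,f["pixels"]).sum(2)
E
```

```text
[461.03172449 287.97211035  35.40259167] [-0.28146994 -0.10800264 -0.1592116 ]
```

View pics/w2.png

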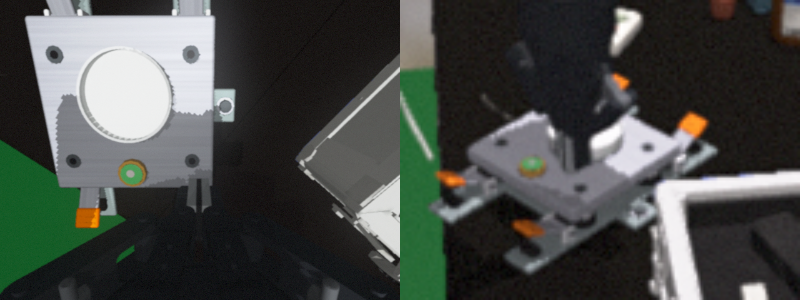

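The wrist view shows the fingertips at about (200,180), at the plate's near-right edge. The side crop shows them just behind the NR bolt, possibly still hovering. I'll project the TCP into this view.

```bash
python3 - <<'E'
from rig import *
from h import *
def pr(f,X):
    p=f["intrinsics"]@(f["R"]@np.array(X)+f["t"]);return (p[:2]/p[2]).round(1)
s=sense();p=s["eef_pos"]
D=grab_frame("side");S=grab_frame("scene");W=grab_frame("wrist")
for n,f in(("D",D),("S",S),("W",W)):print(n,"tcp",pr(f,p),"tcp+20",pr(f,p+[0,0,20]))
a=D["pixels"][205:285,235:325];u=pr(S,p).astype(int);b=S["pixels"][u[1]-45:u[1]+35,u[0]-45:u[0]+45]
cv2.imwrite("pics/w3.png",cv2.hconcat([cv2.resize(x,(400,355),interpolation=cv2.INTER_CUBIC) for x in(a,b)])[:,:,::-1]); print(u)
E
```

```text
D tcp [280.7 255. ] tcp+20 [280.4 248.1]
S tcp [342.  259.8] tcp+20 [342.3 254.3]
W tcp [319.2 273.3] tcp+20 [319.4 290.1]
[342 259]
```

View pics/w3.png

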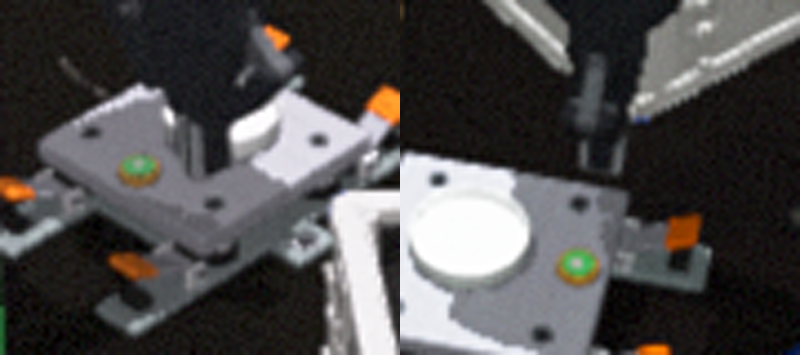

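The images put the fingertips about 25–28 mm above the reported TCP, while the horizontal position agrees. There was no contact, so I'll keep descending and let the force reading mark contact.

Emit:
play_rows(moves=[[[0,0,0.003],[0,0,0],0],[[0,0,0.003],[0,0,0],0],[[0,0,0.002],[0,0,0],0],[[0,0,0],[0,0,0],0]])

```text
clock: 6.5
eef_pos: [460.7, 287.8, 26.9]
tcp_rot: [-3.142, 0.001, 0.67]
contact_force: [0.2, 0.4, 0.2]
opening: 0.001
```

Emit:
play_rows(moves=[[[0,0,0.002],[0,0,0],0],[[0,0,0.002],[0,0,0],0],[[0,0,0],[0,0,0],0]])

```text
clock: 6.8
eef_pos: [460.9, 287.9, 23.1]
tcp_rot: [-3.142, 0.0, 0.67]
contact_force: [0.6, -0.9, -0.3]
opening: 0.001
```

Emit:
play_rows(moves=[[[0,0,0.001],[0,0,0],0],[[0,0,0.001],[0,0,0],0],[[0,0,0],[0,0,0],0]])

```text
clock: 7.1
eef_pos: [461.0, 287.9, 21.3]
tcp_rot: [-3.142, 0.0, 0.67]
contact_force: [0.3, 0.1, -0.3]
opening: 0.002
```

Emit:
play_rows(moves=[[[0,0,0.002],[0,0,0],0],[[0,0,0.001],[0,0,0],0],[[0,0,0.001],[0,0,0],0],[[0,0,0],[0,0,0],0]])

```text
clock: 7.5
eef_pos: [460.9, 287.9, 17.2]
tcp_rot: [-3.142, 0.0, 0.67]
contact_force: [-0.5, -1.0, -0.5]
opening: 0.0
```

Emit:
play_rows(moves=[[[0,0,0.001],[0,0,0],0],[[0,0,0.001],[0,0,0],0],[[0,0,0],[0,0,0],0]])

```text
clock: 7.8
eef_pos: [460.9, 287.9, 15.3]
tcp_rot: [-3.142, 0.0, 0.67]
contact_force: [0.2, -0.2, -0.1]
opening: 0.0
```

Emit:
play_rows(moves=[[[0,0,0.001],[0,0,0],0],[[0,0,0.001],[0,0,0],0],[[0,0,0],[0,0,0],0]])

```text
clock: 8.1
eef_pos: [460.9, 287.9, 13.2]
tcp_rot: [-3.142, 0.0, 0.67]
contact_force: [-0.0, 0.4, 0.3]
opening: 0.003
```

Emit:
play_rows(moves=[[[0,0,0.001],[0,0,0],0],[[0,0,0.001],[0,0,0],0],[[0,0,0],[0,0,0],0]])

```text
clock: 8.4
eef_pos: [460.9, 287.9, 11.2]
tcp_rot: [-3.142, 0.0, 0.67]
contact_force: [0.1, 0.0, -0.3]
opening: -0.001
```

Emit:
play_rows(moves=[[[0,0,0.001],[0,0,0],0],[[0,0,0],[0,0,0],0]])

```text
clock: 8.6
eef_pos: [461.0, 287.9, 10.3]
tcp_rot: [-3.142, 0.0, 0.67]
contact_force: [0.6, -0.1, -0.5]
opening: -0.003
```

```bash
python3 - <<'E'
from rig import *
from h import *
D=grab_frame("side");S=grab_frame("scene");W=grab_frame("wrist")
a=D["pixels"][205:285,235:325];b=S["pixels"][214:294,297:387]
cv2.imwrite("pics/w4.png",cv2.hconcat([cv2.resize(x,(400,355),interpolation=cv2.INTER_CUBIC) for x in(a,b)])[:,:,::-1]); print(sense()["contact_force"],sense()["eef_pos"],sense()["qpos"])
E
```

```text
[-0.34598989 -0.30594944  0.43106032] [461.02354749 287.95262005  10.37792634] [ 5.55557999e-01  4.82044627e-01  1.94379905e+00 -2.23826491e-05
  7.15785407e-01  1.45658324e+00]
```

View pics/w4.png

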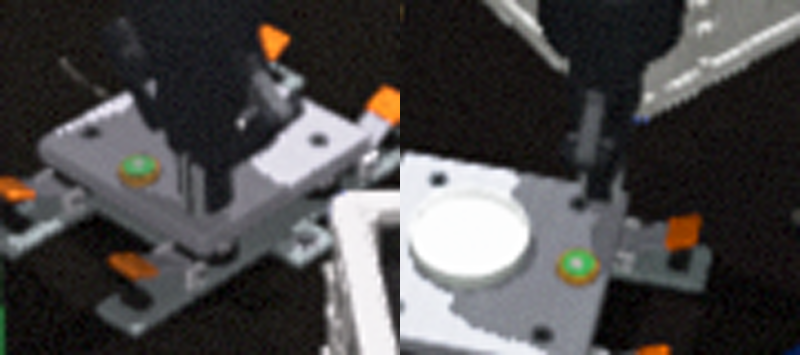

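The side view has the tip at about (208,212) and the scene view at about (600,205) in the crop. That is almost on the plate corner, at a height of about 40 mm. I continue in 1 mm steps.

Emit:
play_rows(moves=[[[0,0,0.001],[0,0,0],0],[[0,0,0],[0,0,0],0]])

```text
clock: 8.95
eef_pos: [461.0, 287.9, 9.3]
tcp_rot: [-3.142, 0.0, 0.67]
contact_force: [0.6, 0.3, -0.0]
opening: 0.004
```

Emit:
play_rows(moves=[[[0,0,0.001],[0,0,0],0],[[0,0,0],[0,0,0],0]])

```text
clock: 9.15
eef_pos: [461.0, 287.9, 8.3]
tcp_rot: [-3.142, 0.0, 0.67]
contact_force: [-0.1, 0.6, 0.6]
opening: -0.0
```

Emit:
play_rows(moves=[[[0,0,0.001],[0,0,0],0],[[0,0,0],[0,0,0],0]])

```text
clock: 9.35
eef_pos: [460.9, 287.9, 7.2]
tcp_rot: [-3.142, 0.0, 0.67]
contact_force: [0.1, -0.4, -0.7]
opening: -0.0
```

Emit:
play_rows(moves=[[[0,0,0.001],[0,0,0],0],[[0,0,0],[0,0,0],0]])

```text
clock: 9.55
eef_pos: [461.0, 287.9, 6.3]
tcp_rot: [-3.142, 0.0, 0.67]
contact_force: [-0.6, 0.3, 0.8]
opening: -0.001
```

Emit:
play_rows(moves=[[[0,0,0.001],[0,0,0],0],[[0,0,0],[0,0,0],0]])

```text
clock: 9.75
eef_pos: [461.1, 288.0, 5.9]
tcp_rot: [3.142, 0.0, 0.67]
contact_force: [-2.2, -1.1, 7.4]
opening: 0.001
```

Emit:
play_rows(moves=[[[0,0,0.001],[0,0,0],0],[[0,0,0],[0,0,0],0]])

```text
clock: 9.95
eef_pos: [461.1, 288.0, 5.8]
tcp_rot: [3.142, -0.0, 0.67]
contact_force: [-5.3, -2.9, 19.6]
opening: -0.003
```

NR is firm: contact at a reading of 6.2, rising to 20 N with under 1 mm of sink. Next is near left.

Emit:
play_rows(moves=[[[0,0,-0.011],[0,0,0],0],[[0,0,-0.012],[0,0,0],0],[[-0.001,-0.027,0],[0,0,0],0],[[-0.001,-0.027,0],[0,0,0],0],[[-0.001,-0.027,0],[0,0,0],0],[[0,-0.027,0],[0,0,0],0],[[0,0,0],[0,0,0],0],[[0,0,0.01],[0,0,0],0],[[0,0,0.008],[0,0,0],0],[[0,0,0.002],[0,0,0],0],[[0,0,0],[0,0,0],0]])

```text
clock: 11.05
eef_pos: [391.7, 369.8, 6.6]
tcp_rot: [3.141, 0.001, 0.669]
contact_force: [-0.4, -0.1, -0.2]
opening: 0.003
```

Emit:
play_rows(moves=[[[0,0,0.001],[0,0,0],0],[[0,0,0],[0,0,0],0]])

```text
clock: 11.25
eef_pos: [391.9, 370.6, 6.4]
tcp_rot: [3.142, -0.0, 0.669]
contact_force: [-0.2, 0.7, 0.5]
opening: 0.003
```

Emit:
play_rows(moves=[[[0,0,0.001],[0,0,0],0],[[0,0,0],[0,0,0],0]])

```text
clock: 11.45
eef_pos: [391.9, 370.8, 6.0]
tcp_rot: [3.141, -0.0, 0.67]
contact_force: [0.6, -2.5, 5.7]
opening: -0.002
```

Emit:
play_rows(moves=[[[0,0,0.001],[0,0,0],0],[[0,0,0],[0,0,0],0]])

```text
clock: 11.65
eef_pos: [392.0, 370.8, 5.8]
tcp_rot: [3.141, -0.001, 0.67]
contact_force: [-3.0, -4.5, 18.9]
opening: -0.004
```

NL is firm as well. Next is far left.

Emit:
play_rows(moves=[[[0,0,-0.011],[0,0,0],0],[[0,0,-0.012],[0,0,0],0],[[0.027,0,0],[0,0,0],0],[[0.027,0,0],[0,0,0],0],[[0.027,0,0],[0,0,0],0],[[0.026,0,0],[0,0,0],0],[[0,0,0],[0,0,0],0],[[0,0,0.01],[0,0,0],0],[[0,0,0.008],[0,0,0],0],[[0,0,0.002],[0,0,0],0],[[0,0,0],[0,0,0],0]])

```text
clock: 12.75
eef_pos: [474.5, 436.4, 6.7]
tcp_rot: [3.141, 0.002, 0.67]
contact_force: [0.6, 0.2, -0.1]
opening: 0.002
```

Emit:
play_rows(moves=[[[0,0,0.001],[0,0,0],0],[[0,0,0],[0,0,0],0]])

```text
clock: 12.95
eef_pos: [475.4, 437.2, 6.4]
tcp_rot: [-3.142, -0.0, 0.67]
contact_force: [0.5, 0.1, -0.2]
opening: 0.001
```

Emit:
play_rows(moves=[[[0,0,0.001],[0,0,0],0],[[0,0,0],[0,0,0],0]])

```text
clock: 13.15
eef_pos: [475.6, 437.3, 6.0]
tcp_rot: [-3.142, -0.0, 0.67]
contact_force: [-1.3, -1.4, 5.4]
opening: 0.001
```

Emit:
play_rows(moves=[[[0,0,0.001],[0,0,0],0],[[0,0,0],[0,0,0],0]])

```text
clock: 13.35
eef_pos: [475.7, 437.3, 5.9]
tcp_rot: [3.142, -0.001, 0.67]
contact_force: [-2.9, -3.9, 13.0]
opening: -0.003
```

FL is firm too. Next is far right, which still has to rock under a press.

Emit:
play_rows(moves=[[[0,0,-0.011],[0,0,0],0],[[0,0,-0.012],[0,0,0],0],[[0,0.027,0],[0,0,0],0],[[0,0.027,0],[0,0,0],0],[[0,0.027,0],[0,0,0],0],[[0,0.027,0],[0,0,0],0],[[0,0,0],[0,0,0],0],[[0,0,0.01],[0,0,0],0],[[0,0,0.008],[0,0,0],0],[[0,0,0.002],[0,0,0],0],[[0,0,0],[0,0,0],0]])

```text
clock: 14.45
eef_pos: [541.5, 352.9, 6.5]
tcp_rot: [-3.141, 0.002, 0.671]
contact_force: [0.9, -0.8, 0.2]
opening: 0.002
```

Emit:
play_rows(moves=[[[0,0,0.001],[0,0,0],0],[[0,0,0.001],[0,0,0],0],[[0,0,0],[0,0,0],0]])

```text
clock: 14.75
eef_pos: [542.6, 353.0, 5.6]
tcp_rot: [-3.141, -0.001, 0.67]
contact_force: [-1.4, 1.0, 1.0]
opening: -0.001
```

Emit:
play_rows(moves=[[[0,0,0.001],[0,0,0],0],[[0,0,0],[0,0,0],0]])

```text
clock: 14.95
eef_pos: [543.0, 352.9, 4.8]
tcp_rot: [-3.142, -0.001, 0.67]
contact_force: [0.4, 2.1, 3.3]
opening: -0.0
```

Emit:
play_rows(moves=[[[0,0,0.001],[0,0,0],0],[[0,0,0],[0,0,0],0]])

```text
clock: 15.15
eef_pos: [543.3, 352.9, 3.8]
tcp_rot: [3.141, -0.002, 0.67]
contact_force: [1.0, 1.5, 4.2]
opening: -0.001
```

FR is the soft corner: it sinks under 3–4 N. I press 1 mm more and hold, then move to its lever.

Emit:
play_rows(moves=[[[0,0,0.001],[0,0,0],0],[[0,0,0],[0,0,0],0],[[0,0,0],[0,0,0],0]])

```text
clock: 15.45
eef_pos: [543.5, 352.9, 3.1]
tcp_rot: [3.141, -0.002, 0.67]
contact_force: [1.2, 1.2, 7.3]
opening: -0.005
```

Emit:
play_rows(moves=[[[0,0,-0.013],[0,0,0],0],[[0,0,-0.015],[0,0,0],0],[[0.024,-0.003,0],[0,0,0],0],[[0.024,-0.003,0],[0,0,0],0],[[0,0,0],[0,0,0],0],[[0,0,0.01],[0,0,0],0],[[0,0,0.008],[0,0,0],0],[[0,0,0],[0,0,0],0]])

```text
clock: 16.25
eef_pos: [574.6, 385.5, 10.4]
tcp_rot: [-3.141, 0.004, 0.67]
contact_force: [0.0, 0.6, -1.0]
opening: -0.001
```

Emit:
play_rows(moves=[[[0,0,0.002],[0,0,0],0],[[0,0,0.002],[0,0,0],0],[[0,0,0.002],[0,0,0],0],[[0,0,0],[0,0,0],0]])

```text
clock: 16.65
eef_pos: [576.3, 386.9, 6.2]
tcp_rot: [-3.142, 0.0, 0.67]
contact_force: [-0.1, -0.6, 0.2]
opening: 0.002
```

Emit:
play_rows(moves=[[[0,0,0.002],[0,0,0],0],[[0,0,0.002],[0,0,0],0],[[0,0,0.002],[0,0,0],0],[[0,0,0],[0,0,0],0]])

```text
clock: 17.05
eef_pos: [577.3, 387.6, 0.8]
tcp_rot: [3.141, -0.002, 0.67]
contact_force: [2.2, 1.7, 4.1]
opening: -0.002
```

Contact with the lever at about 4 N. I keep pressing.

Emit:
play_rows(moves=[[[0,0,0.002],[0,0,0],0],[[0,0,0.002],[0,0,0],0],[[0,0,0.002],[0,0,0],0],[[0,0,0],[0,0,0],0]])

```text
clock: 17.45
eef_pos: [575.6, 386.4, -6.4]
tcp_rot: [-3.141, 0.002, 0.67]
contact_force: [0.6, 1.6, 2.3]
opening: 0.003
```

Emit:
play_rows(moves=[[[0,0,0.002],[0,0,0],0],[[0,0,0.002],[0,0,0],0],[[0,0,0.001],[0,0,0],0],[[0,0,0],[0,0,0],0]])

```text
clock: 17.85
eef_pos: [576.2, 386.9, -11.0]
tcp_rot: [-3.142, 0.001, 0.67]
contact_force: [0.4, 0.6, 1.1]
opening: 0.002
```

Emit:
play_rows(moves=[[[0,0,0.001],[0,0,0],0],[[0,0,0.001],[0,0,0],0],[[0,0,0],[0,0,0],0]])

```text
clock: 18.15
eef_pos: [576.4, 387.0, -12.7]
tcp_rot: [-3.142, 0.0, 0.67]
contact_force: [0.3, 0.9, 1.3]
opening: -0.002
```

Force is lower than expected, so I take a look.

```bash
python3 - <<'E'
from rig import *
from h import *
D=grab_frame("side");S=grab_frame("scene");W=grab_frame("wrist")
a=D["pixels"][195:275,265:355];b=S["pixels"][214:294,240:330];print([sense()["contact_force"].round(1) for _ in range(2)])
cv2.imwrite("pics/w5.png",cv2.hconcat([cv2.resize(x,(400,355),interpolation=cv2.INTER_CUBIC) for x in(a,b)])[:,:,::-1])
E
```

```text
[array([1.1, 0.6, 2. ]), array([1.1, 0.6, 2. ])]
```

View pics/w5.png

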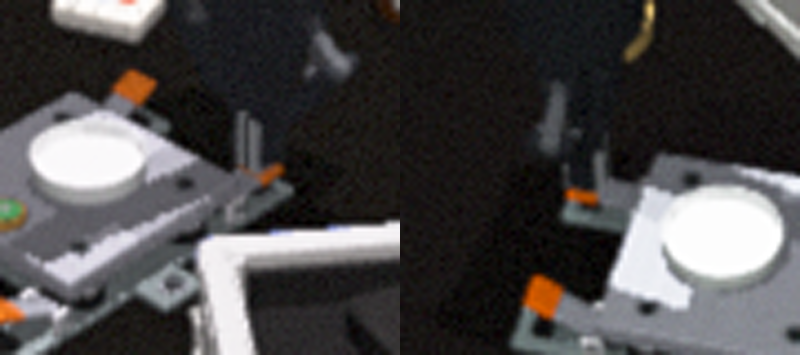

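The fingertips sit on the FR pad (side crop about (265,175), scene about (580,195)) and the lever is nearly flat. I press on to the stop.

Emit:
play_rows(moves=[[[0,0,0.001],[0,0,0],0],[[0,0,0.001],[0,0,0],0],[[0,0,0],[0,0,0],0]])

```text
clock: 18.6
eef_pos: [576.6, 387.1, -14.6]
tcp_rot: [-3.142, -0.0, 0.67]
contact_force: [0.9, 1.3, 1.8]
opening: 0.003
```

Emit:
play_rows(moves=[[[0,0,0.001],[0,0,0],0],[[0,0,0.001],[0,0,0],0],[[0,0,0],[0,0,0],0]])

```text
clock: 18.9
eef_pos: [576.7, 387.2, -15.2]
tcp_rot: [-3.142, -0.0, 0.67]
contact_force: [-3.4, -2.3, 14.7]
opening: 0.005
```

Emit:
play_rows(moves=[[[0,0,0.001],[0,0,0],0],[[0,0,0],[0,0,0],0],[[0,0,0],[0,0,0],0]])

```text
clock: 19.2
eef_pos: [576.7, 387.2, -15.3]
tcp_rot: [3.142, -0.001, 0.67]
contact_force: [-4.8, -3.5, 23.0]
opening: -0.001
```

Emit:
play_rows(moves=[[[0,0,-0.005],[0,0,0],0],[[0,0,-0.02],[0,0,0],0],[[0,0,-0.04],[0,0,0],0],[[0,0,-0.04],[0,0,0],0],[[0,0,-0.04],[0,0,0],0],[[0,0,-0.04],[0,0,0],0],[[-0.03,0,-0.02],[0,0,0],0],[[-0.04,0,0],[0,0,0],0],[[-0.04,0,0],[0,0,0],0],[[-0.04,0,0],[0,0,0],0],[[-0.04,0,0],[0,0,0],0],[[0,0,0],[0,0,0],0],[[0,0,0],[0,0,0],0]])

```text
clock: 20.5
eef_pos: [427.1, 268.7, 187.5]
tcp_rot: [3.142, -0.0, 0.67]
contact_force: [-0.3, 0.4, 0.9]
opening: -0.001
```

```bash
python3 - <<'E'
from rig import *
from h import *
D=grab_frame("side");S=grab_frame("scene");W=grab_frame("wrist")
a=D["pixels"][195:285,225:345];b=S["pixels"][224:314,260:380]
cv2.imwrite("pics/w6.png",cv2.hconcat([cv2.resize(x,(400,300),interpolation=cv2.INTER_CUBIC) for x in(a,b)])[:,:,::-1])
s=sense();print(s["eef_pos"],s["contact_force"])
for f,B in((S,(240,230,400,320)),(D,(220,195,350,285))):
    for c,n in blobs(f["pixels"],(4,150,60),(20,255,255),B):print(c,n)
E
```

```text
[428.45101675 269.77078808 187.42978751] [ 0.00537656 -0.30697877 -0.53322087]
[281.  255.7] 60
[360.4 265.5] 59
[271.4 279.7] 69
[353.  295.7] 64
[294.9 213.7] 60
[323.7 232.6] 47
[237.  247.3] 38
[263.9 264.4] 47
```

View pics/w6.png

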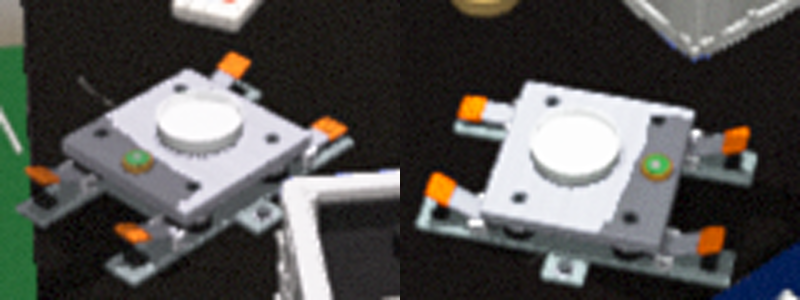

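Only the FR pad moved, from (282.8,251.6) to (281,255.7) in the scene view. I'll check its height and its remaining angle.

```bash
python3 - <<'E'
from h import *
S=dict(np.load("pics/scene.npz"));D=dict(np.load("pics/side.npz"))
print("before",tri(S,D,(282.8,251.6),(322.2,228)),"after",tri(S,D,(281,255.7),(323.7,232.6)))
y=.67;ex=np.array([np.cos(y),np.sin(y),0]);ey=np.array([-ex[1],ex[0],0]);c=np.array([467.5,361.5,0])
def pr(f,X):
    p=f["intrinsics"]@(f["R"]@X+f["t"]);return p[:2]/p[2]
for th in(0,.2,.3,.4,.5):
    # pad middle: 38 mm from hinge at elevation e
    r=lambda t:c-48*ey+(67+38*np.cos(.585-t))*ex+np.array([0,0,15+38*np.sin(.585-t)])
    print(th,[(pr(f,r(th))-pr(f,r(0))).round(1) for f in(S,D)])
E
```

```text
before [575.29869485 385.38804598  33.47712458] after [579.8535047  388.61016486  16.71507265]
0 [array([0., 0.]), array([0., 0.])]
0.2 [array([-1.2,  1.6]), array([0.9, 1.6])]
0.3 [array([-1.7,  2.5]), array([1.2, 2.6])]
0.4 [array([-1.9,  3.4]), array([1.5, 3.6])]
0.5 [array([-2. ,  4.4]), array([1.6, 4.8])]
```

```bash
python3 -c "
from rig import *
print(sign_off())"
```

```text
the job is handed in; nothing more can be done
None
```

The far right corner was the soft one. I pressed its shim lever down to the stop and handed the job in at about 20.7 s; no verdict was reported.

- **Finding the corner:** I pressed all four corners. Near right, near left and far left were firm, taking 13–20 N with under 1 mm of sink. Far right sank about 3 mm under 3–7 N.
- **Pressing the lever:** The far right lever stopped hard at 23 N. The fingertip height was then about 17.6 mm, against the 18 mm given for a flat lever.
- **Last checks:** In both cameras the far right pad had moved as a joint value of about 0.48 predicts. The other three pads were within half a pixel of where they started. The plate, dish, and the parts of the timer and tape in the picture looked unmoved; the pen was not in it. The arm was clear, with no contact force.

**Readings that disagreed:**
- The reported tool height was about 33 mm below the real fingertip height. I relied on contact force and the pictures instead.
- The force while pressing the lever down read only 1–4 N before the stop, against the stated 5–12 N.
- I did not press the far right corner again or measure the plate's tilt after pressing the lever, so firm and level rest on the lever being flat and the pictures.

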